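# Complete the sauce-cup set, then find which way the canister cap turns and hold it off

### The arm

A 6-joint arm with a two-finger parallel gripper is mounted at the origin on the work surface. World frame = base frame: x ahead of the robot, y to its left, z up, the work surface at z = 0. Lengths are in m, angles in rad, forces in N, time in s.
With the tool pointing down it reaches from about 0.35 to 0.725 m from the base axis. Payload 6 kg.
Tool frame: the origin (TCP) lies midway between the tips of the shut fingers; the grasp point (between the pads) lies bot.hold_point_z behind it (bot.hold_point_z is the distance from the TCP to the grasp point, in m); z points along the fingers, y is the line along which they close (so a half turn about z gives the same grasp; the last joint's range is limited). The gripper opens to 85 mm and grips with 20 to 120 N. Pads are 22 mm wide; open, the fingers measure 114 mm over their backs; the gripper's body (76 mm by 85 mm) begins 54 mm behind the grasp point. The pads swing forward as they close: fully open they stand 13 mm farther back than shut.
Start: joints at [-0.934, 0.04, 0.085, 0, -1.615, -0.334], TCP at [0.179, -0.573, 0.203] pointing down, gripper open.
Joint ranges: [-2.56, 2.56], [-1.29, 2.01], [-1.08, 1.49], [-3.29, 1.98], [-2.81, -0.18], [-2.99, 2.99]. Speed limits (rad/s): [2.57, 2.57, 3.01, 3.14, 3.14, 3.14].

### API

Orientations are given as a 3x3 rotation matrix whose columns are the frame's x, y, z axes.
In Python, from workcell import bot gives the robot as it stands.
- The arm moves only by the tool step_arm, never from a script. Its arguments are lists of equal length, an entry for each row: "delta_pos": the shift along the tool's x, y, z in m, a list of three; "dr": the turn, a rotation vector about the tool's x, y, z in rad, a list of three; "hand": the finger opening in m, from 0 to 0.0854. In form: {"delta_pos": [[dx, dy, dz], ...], "dr": [[rx, ry, rz], ...], "hand": [hand, ...]}. A call has exactly 10 rows; each row shifts and turns the commanded pose from where the row before left it, along the tool's axes as they then stand; what a row does not reach is not made up. A row lasts 1/10 s, in which the tool goes at most 50 mm and 8.59 degrees, less where a joint would pass 70% of its speed; a pose out of reach is approached as far as the arm can. A call with a gripper value outside its range is refused whole. The fingers move at their own pace and stop on an object; "grip_force" is the grip in N (left out, the last holds). Time passes only in rows, so rows that do not move let the fingers close, or fill a call up. It gives the time, the measured TCP pose, the force, the opening and the grip force at its end, in the units of the state.
- bot.state(): the state, without advancing time (a new reading comes with each control period).
- bot.capture(name): name is "scene" or "top"; returns the picture (480x640x3 uint8, blue, green, red); there is no depth.
- bot.camera_info(name): a dict with "vfov" (degrees; the focal length in pixels is half the picture's height over the tangent of half this angle, whatever the lens; pixels are square), "cx", "cy" (the principal point, pixels), "k1" (the pictures are not rectified: a ray, as slopes to the right and down, at radius r is drawn at 1 + k1 r^2 times it, then the intrinsics apply), "R" (3x3) and "t" (3): a world point X has camera coordinates R X + t. Camera axes: x right, y down, z forward; pixel columns grow to the right and rows downward; lengths in m; the calibration is good to about 2 mm. A picture is of the moment at which its call begins. camera_info takes no time and is no camera call.
- bot.close_job(): hands the job in; it is judged then, once.
Trained networks look in the newest picture that a camera, given by its name, has taken for a name from the list of things; names that differ only in an ending like _2 or _b are one class to them, and where a whole thing is asked for, a point or a joint stands for the part that bears it (a point fixed in the world has none). Each returns a list of dicts, best first, with "confidence" (0 to 1); they miss things now and then, are a little off and sometimes report something else, mostly with a low value. They report only what shows in the picture. A call takes as long as a camera call. They do not tell look-alikes from the thing itself.
- bot.cut_out(camera, label): "region" (480x640 bool, what is visible of it) and "uv" ([column, row] in pixels, amid what is visible of it).
The state is a dict: "time": time; "joints": joint angles; "qvel": joint speeds; "joint_torque": joint torques, N m; "position": TCP position; "ee_rot": TCP orientation; "wrist_force": force on the tool from outside, world axes, zero at the start; "wrist_torque": the same for the moment, N m; "gripper_width": finger opening in m; "grasp_force": force on a finger pad.
Only numpy, scipy, OpenCV 4.12 (cv2) and the standard library are available. Lean on these libraries where they do the work, as an engineer would, in place of code of your own. Each camera call takes 0.05 s, during which the arm holds its last target. There are 200 camera calls.

### The job

Complete the two-by-two set of black sauce cups on the metal tray: stand the two loose cups upright in the middle of the two empty round green mats, one on each, and let go of them. Then open the steel sauce canister: its red twist cap may loosen clockwise or anticlockwise, so try both ways, lift it straight off once it is free, and finish while still holding it level in the gripper, straight above the open mouth and about ten centimetres over it, so that drips fall back in. Leave the cups already on the tray, the spice jar, the bell pepper and the spoon where they are.

Things in the scene. Friction and masses are not known exactly. Their poses are not given: they have to be found in the camera images.
- cup_a: loose open black plastic cup, 55 mm high, 54 mm wide at the rim, a little narrower at the foot, wall 4 mm, 40 g. Origin: centre of its underside; z up its axis. It stands on the table between tray and canister.
- cup_b: second loose cup, like cup_a.
- mat_a: flat round green mat, 58 mm across, 2 mm thick, fixed in the tray: one of the two empty places of the set. Origin: centre of its underside (4 mm above the table), z up.
- mat_b: second green mat, like mat_a. Any loose cup may go on either mat.
- cup_c: cup like cup_a that already stands on the tray's floor, in its place; it stays there.
- cup_d: second cup already in its place on the tray; it stays there.
- tray: fixed square metal tray, 200 x 200 mm, rim 14 mm high, floor 4 mm above the table. Origin: centre of its underside. Its four places (two mats, two cups, in any arrangement) lie 42.5 mm to either side of the centre along its x and y, so neighbours are 85 mm apart.
- canister: steel sauce canister fixed to the table, upright, body 120 mm across and 90 mm high, with a shoulder and a 62 mm wide neck above; its open mouth is 130 mm above the table. Origin: centre of its underside, z up.
- canister_mouth (a point): centre of the canister's mouth, 130 mm above the table, z up: the cap's head rests here.
- cap: red ribbed round twist cap, white disc on top, a separate part, 100 g. Head 52 mm across, 30 mm high, all above the mouth; under it a grey plug 34 mm across with three lugs reaches 16 mm into the neck, with 2 mm of up-and-down play while locked. Origin: centre of the head's underside, at the mouth when closed; z up.
- cap_top (a point): centre of the cap's top. Part-turn cap: one way round (unknown, varies) it stops dead after 4 to 8 degrees; the other way it turns with almost no resistance and is free at 50 to 70 degrees from where it started (best 60; it stops at about 75). Then it lifts straight out; while locked it cannot be pulled off.
- spice_jar: amber glass spice jar with a yellow cap, 48 mm across, 95 mm high. Origin: centre of its underside. Bystander.
- pepper: red bell pepper, 76 mm across, 85 mm high, standing. Origin: centre of its underside. Bystander.
- spoon: spoon 170 mm long lying beyond the canister, along its own x. Bystander.
There are look-alikes about, which are no part of the job. Leave any turquoise or yellow look-alike of the cap alone.

How it is judged:
On the way, in this order (a step that is already met when the one before it is completed fails the run):
1. both loose cups stand upright on the green mats, one on each, released ((((horizontal distance between cup_a and mat_a below 0.012 m and z of cup_a in the frame of mat_a between -0.002 and 0.006 m and angle between cup_a's own z axis and vertical below 0.1 rad and contact force between cup_a and the fingers below 0.1 N) and (horizontal distance between cup_b and mat_b below 0.012 m and z of cup_b in the frame of mat_b between -0.002 and 0.006 m and angle between cup_b's own z axis and vertical below 0.1 rad and contact force between cup_b and the fingers below 0.1 N)) or ((horizontal distance between cup_a and mat_b below 0.012 m and z of cup_a in the frame of mat_b between -0.002 and 0.006 m and angle between cup_a's own z axis and vertical below 0.1 rad and contact force between cup_a and the fingers below 0.1 N) and (horizontal distance between cup_b and mat_a below 0.012 m and z of cup_b in the frame of mat_a between -0.002 and 0.006 m and angle between cup_b's own z axis and vertical below 0.1 rad and contact force between cup_b and the fingers below 0.1 N)))), for 0.2 s.
2. the cap is off and held above the canister's mouth (z of cap in the frame of canister_mouth between 0.055 and 0.17 m and horizontal distance between cap and canister_mouth below 0.03 m and angle between cap's own z axis and vertical below 0.25 rad and contact force between cap and the fingers above 1 N), for 0.2 s.
At the end, for the whole second after the job is handed in: each mat carries a loose cup, upright, within 12 mm of centre, released; the fingers hold the cap still, level within 0.25 rad, underside of its head 55 to 170 mm above the mouth, within 30 mm of the axis, clear of the canister; the other things are within 20 mm of where they began (all of step 2 and (((horizontal distance between cup_a and mat_a below 0.012 m and z of cup_a in the frame of mat_a between -0.002 and 0.006 m and angle between cup_a's own z axis and vertical below 0.1 rad and contact force between cup_a and the fingers below 0.1 N) and (horizontal distance between cup_b and mat_b below 0.012 m and z of cup_b in the frame of mat_b between -0.002 and 0.006 m and angle between cup_b's own z axis and vertical below 0.1 rad and contact force between cup_b and the fingers below 0.1 N)) or ((horizontal distance between cup_a and mat_b below 0.012 m and z of cup_a in the frame of mat_b between -0.002 and 0.006 m and angle between cup_a's own z axis and vertical below 0.1 rad and contact force between cup_a and the fingers below 0.1 N) and (horizontal distance between cup_b and mat_a below 0.012 m and z of cup_b in the frame of mat_a between -0.002 and 0.006 m and angle between cup_b's own z axis and vertical below 0.1 rad and contact force between cup_b and the fingers below 0.1 N))) and linear speed of cap below 0.02 m/s and contact force between cap and canister below 0.1 N and distance of each of cup_c, cup_d, spice_jar, pepper, spoon from where it was at the start of the episode below 0.02 m); the arm keeps its last pose, push and grip.
It fails at once if the spice jar is moved by more than 20 mm (distance of spice_jar from where it was at the start of the episode above 0.02 m).
It fails at once if the bell pepper is moved by more than 20 mm (distance of pepper from where it was at the start of the episode above 0.02 m).
It fails at once if the spoon is moved by more than 20 mm (distance of spoon from where it was at the start of the episode above 0.02 m).
It fails at once if a cup that stood on the tray from the start is moved by more than 20 mm (distance of any of cup_c, cup_d from where it was at the start of the episode above 0.02 m).
It also fails if it takes over 61 s, if anything falls off the work surface, if the arm or the gripper's body presses on something with over 40 N, if the wrist force passes 120 N, or if a joint passes its speed limit or range.

## Working session

There is one attempt and no reset: what is moved stays moved. The work goes in short steps, Python scripts to look and compute and a tool call to move; the robot and the scene stay as the last step left them, time stands still between calls to the robot, and variables do not carry over. Pictures are saved under pics/ and viewed, at most 10 in all, crops included, and the job is handed in when it is done.

Besides the shell and the picture viewer there is one more tool, called after ">>>" in YAML: its name, and indented under it one key for each argument. step_arm: Moves the arm, as the interface text tells. Its arguments: {"type":"object","properties":{"delta_pos":{"type":"array"},"dr":{"type":"array"},"hand":{"type":"array"},"grip_force":{"type":"number"}},"required":["delta_pos","dr","hand"]}

```bash
mkdir -p pics
cat > h.py <<'E'
import numpy as np, cv2
from workcell import bot
def K(n):
    c=bot.camera_info(n); f=240/np.tan(np.radians(c['vfov'])/2); return c,f
def ray(n,uv):
    c,f=K(n); d=np.array([(uv[0]-c['cx'])/f,(uv[1]-c['cy'])/f]); s=d.copy()
    for _ in range(30): s=d/(1+c['k1']*(s@s))
    R=np.array(c['R']); return -R.T@np.array(c['t']), R.T@np.array([s[0],s[1],1])
def at(n,uv,z):
    o,d=ray(n,uv); return o+d*(z-o[2])/d[2]
def proj(n,X):
    c,f=K(n); p=np.array(c['R'])@np.array(X)+np.array(c['t']); s=p[:2]/p[2]; s=s*(1+c['k1']*(s@s)); return s*f+[c['cx'],c['cy']]
E
python3 - <<'E'
from h import *
for n in('scene','top'):
    im=bot.capture(n); cv2.imwrite(f'pics/{n}0.png',im)
    o,_=ray(n,(320,240)); print(n,o.round(3),K(n)[1],K(n)[0]['k1'])
    for l in ['cup_a','mat_a','cap','canister','tray','spice_jar','pepper','spoon']:
        for r in bot.cut_out(n,l):
            ys,xs=np.nonzero(r['region']); print(n,l,round(r['confidence'],2),np.round(r['uv']),xs.min(),xs.max(),ys.min(),ys.max(), at(n,r['uv'],{'cup_a':.055,'mat_a':.006,'cap':.16,'canister':.09,'tray':.004,'spice_jar':.095,'pepper':.08,'spoon':0.005}[l]).round(3))
print(bot.hold_point_z,bot.state())
E
```

```text
scene [ 1.266 -0.028  0.949] 530.9051046011175 0.024436184372330742
scene cup_a 0.97 [453. 222.] 441 467 206 238 [0.536 0.263 0.055]
scene cup_a 0.82 [325. 274.] 314 339 261 294 [ 0.664 -0.017  0.055]
scene cup_a 0.59 [415. 223.] 404 427 207 238 [0.536 0.182 0.055]
scene cup_a 0.57 [304. 210.] 293 316 196 226 [ 0.493 -0.059  0.055]
scene mat_a 0.84 [410. 204.] 396 420 194 211 [0.44  0.187 0.006]
scene mat_a 0.77 [444. 201.] 432 456 193 210 [0.432 0.269 0.006]
scene cap 0.9 [200. 181.] 191 218 171 198 [ 0.498 -0.27   0.16 ]
scene cap 0.9 [153. 227.] 140 165 213 239 [ 0.618 -0.346  0.16 ]
scene cap 0.88 [227. 272.] 215 241 256 285 [ 0.727 -0.194  0.16 ]
scene canister 0.78 [214. 219.] 182 241 183 247 [ 0.543 -0.248  0.09 ]
scene tray 0.89 [430. 221.] 382 481 181 253 [0.491 0.229 0.004]
scene spice_jar 0.72 [264. 317.] 251 278 294 337 [ 0.784 -0.132  0.095]
scene spice_jar 0.68 [201. 184.] 192 217 171 197 [ 0.443 -0.288  0.095]
scene pepper 0.6 [370. 321.] 348 387 300 342 [0.788 0.063 0.08 ]
scene spoon 0.69 [175. 307.] 149 196 275 347 [ 0.704 -0.327  0.005]
top [ 0.372 -0.024  1.351] 6
[... 1215 characters left out ...]
]), 'qvel': array([-5.46906999e-05,  2.98019730e-03, -6.98663234e-04,  6.50534177e-04,
       -2.78889879e-04,  1.78596902e-03]), 'joint_torque': array([ 3.93553792e-04, -3.67919004e+01,  3.47447813e+01,  6.93297476e+00,
       -8.77127150e-04, -7.99033842e-06]), 'position': array([ 0.17892918, -0.5726784 ,  0.20346174]), 'ee_rot': array([[-9.54516192e-01, -2.98159082e-01, -2.52454228e-05],
       [-2.98159083e-01,  9.54516190e-01,  6.87124728e-05],
       [ 3.60991690e-06,  7.31143200e-05, -9.99999997e-01]]), 'wrist_force': array([ 0.55201581, -0.75094915,  0.48325314]), 'wrist_torque': array([-0.02864534, -0.01104344, -0.01895278]), 'grasp_force': 0.0, 'gripper_width': 0.08565572440641732}
```

View pics/top0.png

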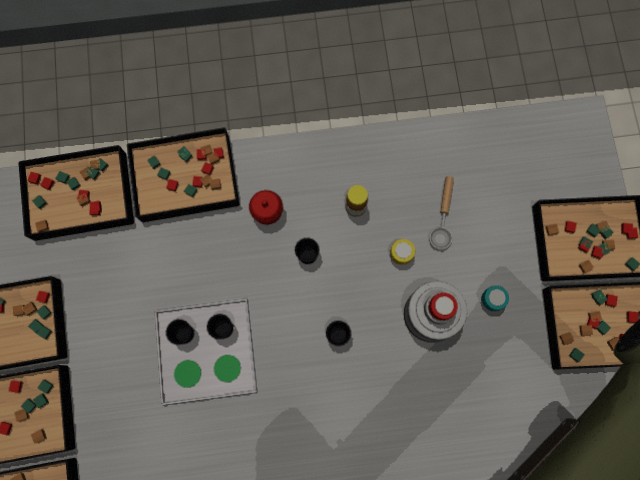

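View pics/scene0.png

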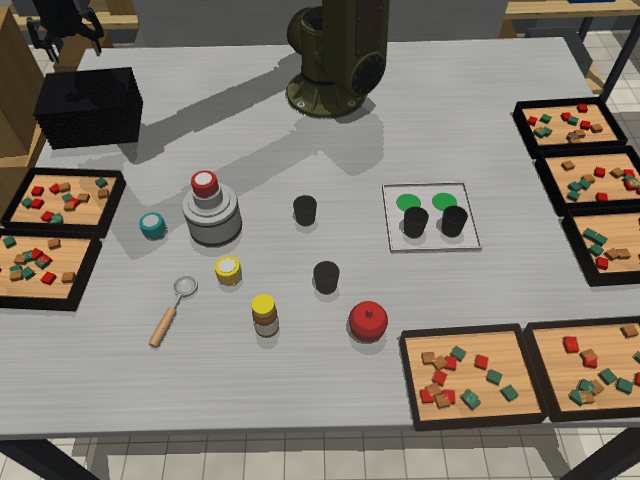

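```bash
cat >> h.py <<'E'
from scipy.optimize import minimize
def sil(n,x,y,discs):
    a=np.linspace(0,2*np.pi,48); P=[proj(n,[x+r*np.cos(t),y+r*np.sin(t),z]) for r,z in discs for t in a]
    h=cv2.convexHull(np.array(P,np.float32)); m=np.zeros((480*4,640*4),np.uint8); cv2.fillConvexPoly(m,((h+.5)*4).round().astype(np.int32),1); return cv2.resize(m*255,(640,480),interpolation=cv2.INTER_AREA)/255.
def fit(regs,xy,discs):
    def cost(p):
        c=0
        for n,r in regs.items():
            s=sil(n,*p,discs); c-=np.minimum(s,r).sum()/np.maximum(s,r).sum()
        return c
    xy=np.array(xy); o=minimize(cost,xy,method='Nelder-Mead',options=dict(initial_simplex=[xy,xy+[.012,0],xy+[0,.012]],xatol=2e-4,fatol=1e-4)); return o.x,-o.fun/len(regs)
CUP=lambda z:[(.027,z+.055),(.023,z)]
E
python3 - <<'E'
from h import *
I={n:cv2.imread(f'pics/{n}0.png') for n in('scene','top')}
def near(n,l,mask,X,rad):
    c=proj(n,X); yy,xx=np.mgrid[:480,:640]; return (mask&((xx-c[0])**2+(yy-c[1])**2<rad**2)).astype(float)
hsv={n:cv2.cvtColor(I[n],cv2.COLOR_BGR2HSV) for n in I}
dark={n:I[n].max(2)<52 for n in I}
green={n:(hsv[n][...,0]>45)&(hsv[n][...,0]<75)&(hsv[n][...,1]>120) for n in I}
for l,x,y,z in [('cup1',.475,-.063,0),('cup2',.655,-.014,0),('c',.516,.267,.004),('d',.518,.187,.004)]:
    ms={n:near(n,l,dark[n],[x,y,z+.03],24) for n in I}
    for k in [['top'],['scene'],['top','scene']]:
        p,s=fit({n:ms[n] for n in k},[x,y],CUP(z)); print(l,k,p.round(4),round(s,2))
for l,x,y in [('m1',.434,.266),('m2',.434,.177)]:
    p,s=fit({'top':near('top',l,green['top'],[x,y,.006],22)},[x,y],[(.029,.006)]); print(l,p.round(4),round(s,2))
red={n:((hsv[n][...,0]<8)|(hsv[n][...,0]>172))&(hsv[n][...,1]>120) for n in I}
ms={}
for n in I:
    m=near(n,'cap',red[n],[.49,-.26,.145],24).astype(np.uint8); h=cv2.convexHull(cv2.findNonZero(m)); q=np.zeros_like(m); cv2.fillConvexPoly(q,h,1); ms[n]=q.astype(float)
for k in [['top'],['scene'],['top','scene']]:
    print('cap',k,*fit({n:ms[n] for n in k},[.492,-.265],[(.026,.16),(.026,.13)]))
bot.capture('top')
for r in bot.cut_out('top','tray')[:1]: print(cv2.minAreaRect(cv2.findNonZero(r['region'].astype(np.uint8))))
E
```

```text
Traceback (most recent call last):
  File "h.py", line 23, in fit
    xy=np.array(xy); o=minimize(cost,xy,method='Nelder-Mead',options=dict(initial_simplex=[xy,xy+[.012,0],xy+[0,.012]],xatol=2e-4,fatol=1e-4)); return o.x,-o.fun/len(regs)
                       ~~~~~~~~^^^^^^^^^^^^^^^^^^^^^^^^^^^^^^^^^^^^^^^^^^^^^^^^^^^^^^^^^^^^^^^^^^^^^^^^^^^^^^^^^^^^^^^^^^^^^^^^^^^^^^^^^^^^^^^
  File "h.py", line 21, in cost
    s=sil(n,*p,discs); c-=np.minimum(s,r).sum()/np.maximum(s,r).sum()
  File "h.py", line 15, in sil
    a=np.linspace(0,2*np.pi,48); P=[proj(n,[x+r*np.cos(t),y+r*np.sin(t),z]) for r,z in discs for t in a]
                                    ~~~~^^^^^^^^^^^^^^^^^^^^^^^^^^^^^^^^^^^
  File "h.py", line 12, in proj
    c,f=K(n); p=np.array(c['R'])@np.array(X)+np.array(c['t']); s=p[:2]/p[2]; s=s*(1+c['k1']*(s@s)); return s*f+[c['cx'],c['cy']]
        ~^^^
  File "h.py", line 4, in K
    c=bot.camera_info(n); f=240/np.tan(np.radians(c['vfov'])/2); return c,f
ValueError: time passes only in moves, steps and waits
```

```bash
sed -i 's/^def K(n):/import functools\n@functools.cache\ndef K(n):/' h.py
cat > m.py <<'E'
from h import *
import sys
tag=sys.argv[1]
I={n:cv2.imread(f'pics/{n}{tag}.png') for n in('scene','top')}
def near(n,l,mask,X,rad):
    c=proj(n,X); yy,xx=np.mgrid[:480,:640]; return (mask&((xx-c[0])**2+(yy-c[1])**2<rad**2)).astype(float)
hsv={n:cv2.cvtColor(I[n],cv2.COLOR_BGR2HSV) for n in I}
dark={n:I[n].max(2)<52 for n in I}
green={n:(hsv[n][...,0]>45)&(hsv[n][...,0]<75)&(hsv[n][...,1]>120) for n in I}
red={n:((hsv[n][...,0]<8)|(hsv[n][...,0]>172))&(hsv[n][...,1]>120) for n in I}
def cup(l,x,y,z):
    ms={n:near(n,l,dark[n],[x,y,z+.03],24) for n in I}
    for k in [['top'],['scene'],['top','scene']]:
        p,s=fit({n:ms[n] for n in k},[x,y],CUP(z)); print(l,k,p.round(4),round(s,2))
E
cat > a.py <<'E'
from m import *
for a in [('cup1',.475,-.063,0),('cup2',.655,-.014,0),('c',.516,.267,.004),('d',.518,.187,.004)]: cup(*a)
for l,x,y in [('m1',.434,.266),('m2',.434,.177)]:
    p,s=fit({'top':near('top',l,green['top'],[x,y,.006],22)},[x,y],[(.029,.006)]); print(l,p.round(4),round(s,2))
ms={}
for n in I:
    m=near(n,'cap',red[n],[.49,-.26,.145],24).astype(np.uint8); h=cv2.convexHull(cv2.findNonZero(m)); q=np.zeros_like(m); cv2.fillConvexPoly(q,h,1); ms[n]=q.astype(float)
for k in [['top'],['scene'],['top','scene']]:
    print('cap',k,*fit({n:ms[n] for n in k},[.492,-.265],[(.026,.16),(.026,.13)]))
bot.capture('top')
for r in bot.cut_out('top','tray')[:1]:
    q=cv2.boxPoints(cv2.minAreaRect(cv2.findNonZero(r['region'].astype(np.uint8))))
    w=np.array([at('top',u,.014)[:2] for u in q]); print(w.round(3),w.mean(0))
E
python3 a.py 0
```

```text
cup1 ['top'] [ 0.4726 -0.0608] 0.92
cup1 ['scene'] [ 0.4734 -0.0595] 0.86
cup1 ['top', 'scene'] [ 0.4722 -0.0601] 0.89
cup2 ['top'] [ 0.6569 -0.0175] 0.9
cup2 ['scene'] [ 0.6547 -0.0153] 0.85
cup2 ['top', 'scene'] [ 0.6571 -0.0166] 0.87
c ['top'] [0.518  0.2693] 0.88
c ['scene'] [0.5147 0.27  ] 0.86
c ['top', 'scene'] [0.5179 0.2689] 0.87
d ['top'] [0.5175 0.1829] 0.88
d ['scene'] [0.5147 0.1846] 0.87
d ['top', 'scene'] [0.5181 0.1837] 0.87
m1 [0.4326 0.2674] 0.89
m2 [0.433  0.1825] 0.88
cap ['top'] [ 0.4907811  -0.26744345] 0.9371083045394972
cap ['scene'] [ 0.49052545 -0.26603697] 0.9306648098661346
cap ['top', 'scene'] [ 0.4909131  -0.26644611] 0.9269789472906089
[[0.582 0.331]
 [0.576 0.121]
 [0.368 0.122]
 [0.374 0.325]] [0.47501681 0.22477002]
```

>>> step_arm:
  delta_pos:
    - [-0.03, 0, 0]
    - [-0.04, 0, 0]
    - [-0.04, 0.01, 0]
    - [-0.04, 0.01, 0]
    - [-0.045, 0.012, 0]
    - [-0.045, 0.012, 0]
    - [-0.045, 0.012, 0]
    - [-0.045, 0.012, 0]
    - [-0.045, 0.012, 0]
    - [-0.045, 0.012, 0]
  dr:
    - [0, 0, -0.121]
    - [0, 0, -0.121]
    - [0, 0, -0.121]
    - [0, 0, -0.121]
    - [0, 0, 0]
    - [0, 0, 0]
    - [0, 0, 0]
    - [0, 0, 0]
    - [0, 0, 0]
    - [0, 0, 0]
  hand: [0.0854, 0.0854, 0.0854, 0.0854, 0.0854, 0.0854, 0.0854, 0.0854, 0.0854, 0.0854]
  grip_force: 30

```text
time: 2.0
position: [0.4386, -0.2416, 0.2038]
ee_rot: [[-0.706, -0.708, 0.001], [-0.708, 0.706, -0.0], [-0.001, -0.001, -1.0]]
wrist_force: [1.5, -0.8, -0.1]
gripper_width: 0.0853
grasp_force: 0.0
```

```bash
cat > g.py <<'E'
import sys,numpy as np
from workcell import bot
s=bot.state(); R=s['ee_rot']
print(s['time'],s['position'].round(4),'psi',np.degrees(np.arctan2(R[1,0],R[0,0])).round(2),'J',s['joints'].round(2),s['gripper_width'],s['grasp_force'],s['wrist_force'].round(1),'Mz',s['wrist_torque'].round(2))
if len(sys.argv)>3: print('tool delta',(R.T@(np.array(sys.argv[1:4],float)-s['position'])).round(4))
E
python3 g.py .472 -.060 .1
```

```text
2.0 [ 0.4386 -0.2416  0.2038] psi -134.92 J [-0.1  -0.23 -0.16 -0.   -1.63 -0.68] 0.08529707338985429 0.0 [ 1.5 -0.8 -0.1] Mz [-0.07 -0.1  -0.01]
tool delta [-0.1521  0.1047  0.1039]
```

>>> step_arm:
  delta_pos:
    - [-0.038, 0.0262, 0]
    - [-0.038, 0.0262, 0]
    - [-0.038, 0.0262, 0.02]
    - [-0.038, 0.0261, 0.03]
    - [0, 0, 0.04]
    - [0, 0, 0.034]
    - [0, 0, 0]
    - [0, 0, 0]
    - [0, 0, 0]
    - [0, 0, 0]
  dr:
    - [0, 0, 0]
    - [0, 0, 0]
    - [0, 0, 0]
    - [0, 0, 0]
    - [0, 0, 0]
    - [0, 0, 0]
    - [0, 0, 0]
    - [0, 0, 0]
    - [0, 0, 0]
    - [0, 0, 0]
  hand: [0.0854, 0.0854, 0.0854, 0.0854, 0.0854, 0.0854, 0.0854, 0.0854, 0.0854, 0.0854]

```text
time: 3.0
position: [0.4716, -0.0664, 0.0847]
ee_rot: [[-0.707, -0.708, 0.004], [-0.708, 0.707, 0.001], [-0.003, -0.002, -1.0]]
wrist_force: [-0.1, 0.4, 1.3]
gripper_width: 0.0856
grasp_force: 0.0
```

```bash
python3 g.py .472 -.060 .018
```

```text
3.0 [ 0.4716 -0.0664  0.0847] psi -134.95 J [ 0.29 -0.29 -0.43  0.   -1.43 -1.07] 0.08563427887301996 0.0 [-0.1  0.4  1.3] Mz [-0.02  0.07 -0.01]
tool delta [-0.0046  0.0044  0.0667]
```

>>> step_arm:
  delta_pos:
    - [-0.0046, 0.0044, 0]
    - [0, 0, 0.025]
    - [0, 0, 0.025]
    - [0, 0, 0.0165]
    - [0, 0, 0]
    - [0, 0, 0]
    - [0, 0, 0]
    - [0, 0, 0]
    - [0, 0, 0]
    - [0, 0, 0]
  dr:
    - [0, 0, 0]
    - [0, 0, 0]
    - [0, 0, 0]
    - [0, 0, 0]
    - [0, 0, 0]
    - [0, 0, 0]
    - [0, 0, 0]
    - [0, 0, 0]
    - [0, 0, 0]
    - [0, 0, 0]
  hand: [0.0854, 0.0854, 0.0854, 0.0854, 0.0854, 0.02, 0.02, 0.02, 0.02, 0.02]
  grip_force: 30

```text
time: 4.0
position: [0.4717, -0.0597, 0.0178]
ee_rot: [[-0.706, -0.708, 0.003], [-0.708, 0.706, 0.0], [-0.002, -0.002, -1.0]]
wrist_force: [-1.5, 0.8, 5.7]
gripper_width: 0.0507
grasp_force: 31.5
```

```bash
python3 g.py .433 .2675 .12
```

```text
4.0 [ 0.4717 -0.0597  0.0178] psi -134.91 J [ 0.3  -0.25 -0.52  0.   -1.29 -1.08] 0.05068382530619521 31.46367728135374 [-1.5  0.8  5.7] Mz [ 0.44  0.47 -0.03]
tool delta [-0.2047  0.2582 -0.1022]
```

>>> step_arm:
  delta_pos:
    - [0, 0, -0.03]
    - [0, 0, -0.04]
    - [-0.0205, 0.0258, -0.032]
    - [-0.0263, 0.0332, 0]
    - [-0.0263, 0.0332, 0]
    - [-0.0263, 0.0332, 0]
    - [-0.0263, 0.0332, 0]
    - [-0.0263, 0.0332, 0]
    - [-0.0263, 0.0332, 0]
    - [-0.0264, 0.0332, 0]
  dr:
    - [0, 0, 0]
    - [0, 0, 0]
    - [0, 0, 0]
    - [0, 0, 0]
    - [0, 0, 0]
    - [0, 0, 0]
    - [0, 0, 0]
    - [0, 0, 0]
    - [0, 0, 0]
    - [0, 0, 0]
  hand: [0.02, 0.02, 0.02, 0.02, 0.02, 0.02, 0.02, 0.02, 0.02, 0.02]

```text
time: 5.0
position: [0.4317, 0.2693, 0.1184]
ee_rot: [[-0.706, -0.708, 0.001], [-0.708, 0.706, 0.001], [-0.001, 0.0, -1.0]]
wrist_force: [0.7, -0.2, 0.4]
gripper_width: 0.0508
grasp_force: 31.6
```

```bash
python3 g.py .433 .2675 .0245
```

```text
5.0 [0.4317 0.2693 0.1184] psi -134.9 J [ 0.95 -0.2  -0.3  -0.   -1.47 -1.74] 0.050845105539711034 31.649228122441855 [ 0.7 -0.2  0.4] Mz [ 0.01 -0.2  -0.01]
tool delta [ 0.0005 -0.0022  0.0939]
```

>>> step_arm:
  delta_pos:
    - [0, 0, 0]
    - [0, 0, 0.02]
    - [0, 0, 0.03]
    - [0, 0, 0.02]
    - [0, 0, 0.01]
    - [0, 0, 0]
    - [0, 0, 0]
    - [0, 0, 0]
    - [0, 0, 0]
    - [0, 0, 0]
  dr:
    - [0, 0, 0]
    - [0, 0, 0]
    - [0, 0, 0]
    - [0, 0, 0]
    - [0, 0, 0]
    - [0, 0, 0]
    - [0, 0, 0]
    - [0, 0, 0]
    - [0, 0, 0]
    - [0, 0, 0]
  hand: [0.02, 0.02, 0.02, 0.02, 0.02, 0.02, 0.02, 0.02, 0.02, 0.02]

```text
time: 6.0
position: [0.4325, 0.2677, 0.0386]
ee_rot: [[-0.706, -0.708, 0.001], [-0.708, 0.706, 0.001], [-0.001, 0.0, -1.0]]
wrist_force: [-0.1, 0.1, -0.9]
gripper_width: 0.0511
grasp_force: 31.6
```

```bash
python3 g.py .433 .2675 .0245
python3 - <<'E'
from h import *
for n in('scene','top'): cv2.imwrite(f'pics/{n}1.png',bot.capture(n))
E
sed -n 1,2p /dev/null
cat > b.py <<'E'
from m import *
I2=cv2.resize(I['scene'][150:270,360:520],(640,480),interpolation=cv2.INTER_CUBIC); cv2.imwrite('pics/crop%s.png'%tag,I2)
E
python3 b.py 1
```

```text
6.0 [0.4325 0.2677 0.0386] psi -134.92 J [ 0.95 -0.17 -0.41 -0.   -1.32 -1.73] 0.05113071231411277 31.64456598697143 [-0.1  0.1 -0.9] Mz [-0.01 -0.    0.03]
tool delta [-0.0002 -0.0005  0.0141]
```

View pics/crop1.png

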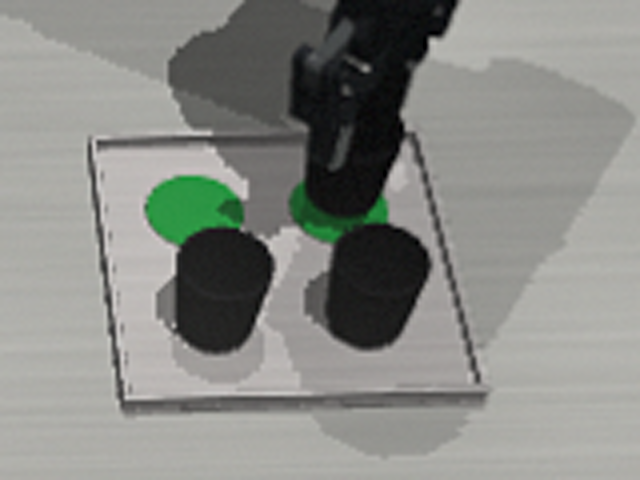

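The crop (of scene, 4x) shows the cup held just above the right mat, whose green disc is around (340,210). Both are well centred. I'll lower it and release.

>>> step_arm:
  delta_pos:
    - [0, 0, 0.008]
    - [0, 0, 0.006]
    - [0, 0, 0]
    - [0, 0, 0]
    - [0, 0, 0]
    - [0, 0, 0]
    - [0, 0, -0.01]
    - [0, 0, -0.03]
    - [0, 0, -0.04]
    - [0, 0, -0.03]
  dr:
    - [0, 0, 0]
    - [0, 0, 0]
    - [0, 0, 0]
    - [0, 0, 0]
    - [0, 0, 0]
    - [0, 0, 0]
    - [0, 0, 0]
    - [0, 0, 0]
    - [0, 0, 0]
    - [0, 0, 0]
  hand: [0.02, 0.02, 0.02, 0.02, 0.07, 0.07, 0.07, 0.07, 0.07, 0.07]

```text
time: 7.1
position: [0.4328, 0.2674, 0.1371]
ee_rot: [[-0.706, -0.708, 0.002], [-0.708, 0.706, 0.001], [-0.002, -0.001, -1.0]]
wrist_force: [1.1, 1.0, 0.7]
gripper_width: 0.0703
grasp_force: 0.0
```

```bash
python3 g.py .657 -.0167 .1
```

```text
7.1 [0.4328 0.2674 0.1371] psi -134.92 J [ 0.95 -0.21 -0.27  0.   -1.51 -1.73] 0.07028444819618555 0.0 [1.1 1.  0.7] Mz [ 0.15 -0.09  0.03]
tool delta [ 0.0429 -0.3594  0.0372]
```

>>> step_arm:
  delta_pos:
    - [0.0054, -0.0449, 0]
    - [0.0054, -0.0449, 0]
    - [0.0054, -0.0449, 0]
    - [0.0054, -0.0449, 0]
    - [0.0054, -0.0449, 0]
    - [0.0054, -0.0449, 0]
    - [0.0054, -0.0449, 0]
    - [0.0054, -0.0449, 0.01]
    - [0, 0, 0.027]
    - [0, 0, 0]
  dr:
    - [0, 0, 0]
    - [0, 0, 0]
    - [0, 0, 0]
    - [0, 0, 0]
    - [0, 0, 0]
    - [0, 0, 0]
    - [0, 0, 0]
    - [0, 0, 0]
    - [0, 0, 0]
    - [0, 0, 0]
  hand: [0.0854, 0.0854, 0.0854, 0.0854, 0.0854, 0.0854, 0.0854, 0.0854, 0.0854, 0.0854]

```text
time: 8.1
position: [0.6541, -0.0181, 0.0921]
ee_rot: [[-0.708, -0.706, -0.008], [-0.706, 0.708, -0.0], [0.006, 0.005, -1.0]]
wrist_force: [-0.4, 0.8, -1.6]
gripper_width: 0.0856
grasp_force: 0.0
```

```bash
python3 g.py .657 -.0167 .018
python3 - <<'E'
from h import *
for n in('scene','top'): cv2.imwrite(f'pics/{n}2.png',bot.capture(n))
E
cat > c.py <<'E'
from m import *
cup('c1',.433,.2675,.006)
E
python3 c.py 2
```

```text
8.1 [ 0.6541 -0.0181  0.0921] psi -135.07 J [ 0.28  0.21  0.06 -0.   -1.44 -1.06] 0.08555294709773838 0.0 [-0.4  0.8 -1.6] Mz [0.05 0.11 0.01]
tool delta [-0.0035 -0.0015  0.0741]
c1 ['top'] [0.434  0.2652] 0.52
c1 ['scene'] [0.436  0.2683] 0.73
c1 ['top', 'scene'] [0.4354 0.2678] 0.62
```

Cup 1 is placed within a few mm of the mat centre. Now to grasp cup 2.

>>> step_arm:
  delta_pos:
    - [-0.002, -0.0005, 0]
    - [0, 0, 0.025]
    - [0, 0, 0.03]
    - [0, 0, 0.019]
    - [0, 0, 0]
    - [0, 0, 0]
    - [0, 0, 0]
    - [0, 0, 0]
    - [0, 0, 0]
    - [0, 0, 0]
  dr:
    - [0, 0, 0]
    - [0, 0, 0]
    - [0, 0, 0]
    - [0, 0, 0]
    - [0, 0, 0]
    - [0, 0, 0]
    - [0, 0, 0]
    - [0, 0, 0]
    - [0, 0, 0]
    - [0, 0, 0]
  hand: [0.0854, 0.0854, 0.0854, 0.0854, 0.0854, 0.02, 0.02, 0.02, 0.02, 0.02]

```text
time: 9.2
position: [0.6605, -0.016, 0.0269]
ee_rot: [[-0.706, -0.708, 0.007], [-0.708, 0.706, -0.0], [-0.005, -0.005, -1.0]]
wrist_force: [2.0, -1.4, 4.8]
gripper_width: 0.0202
grasp_force: 2.5
```

```bash
python3 g.py .433 .1825 .13
```

```text
9.2 [ 0.6605 -0.016   0.0269] psi -134.89 J [ 0.28  0.24 -0.02  0.   -1.3  -1.06] 0.020211650197185748 2.542478738545526 [ 2.  -1.4  4.8] Mz [-0.6  -0.92 -0.05]
tool delta [ 0.0195  0.3007 -0.1048]
```

Run:
```python
from h import *
a=[]
for n in('scene','top'):
    im=bot.capture(n); cv2.imwrite(f'pics/{n}3.png',im); u,v=proj(n,[.66,-.016,.03]).astype(int)
    a.append(cv2.resize(im[v-60:v+60,u-50:u+50],(400,480),interpolation=cv2.INTER_CUBIC)); print(u,v)
cv2.imwrite('pics/c3.png',np.hstack(a))
```

```text
325 278
306 250
```

View pics/c3.png

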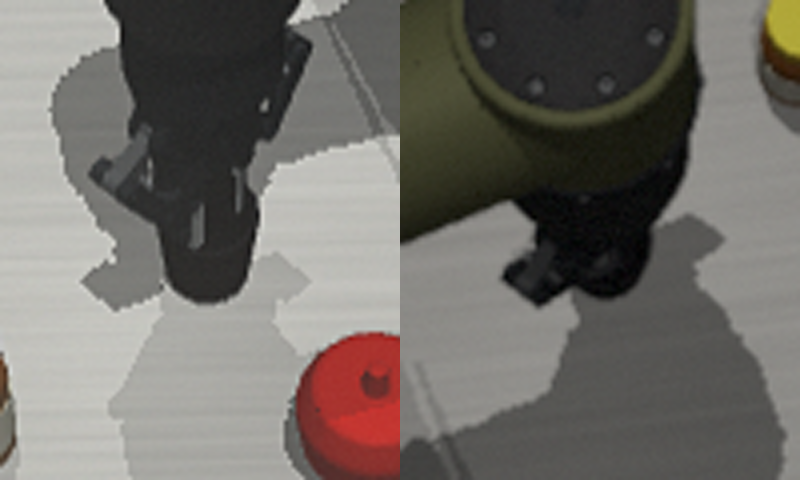

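Run:
```python
import cv2,numpy as np
a=[cv2.imread(f'pics/scene{k}.png')[225:305,290:360] for k in (2,3)]
a=[cv2.resize(x,(400,457),interpolation=cv2.INTER_CUBIC) for x in a]
x=np.hstack(a).astype(float); cv2.imwrite('pics/c3b.png',np.clip((x/90)**.6*255,0,255).astype(np.uint8))
```

```text
(no output)
```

View pics/c3b.png

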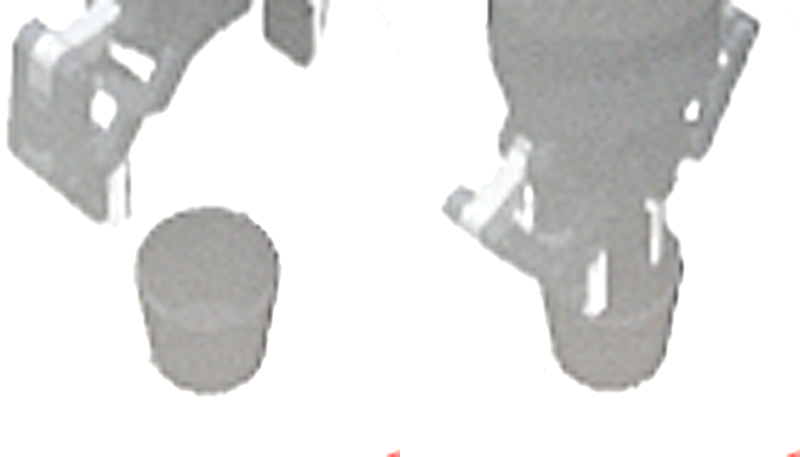

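>>> step_arm:
  delta_pos:
    - [0, 0, -0.01]
    - [0, 0, -0.02]
    - [0, 0, -0.02]
    - [0, 0, -0.02]
    - [0, 0, 0]
    - [0, 0, 0]
    - [0, 0, 0]
    - [0, 0, 0]
    - [0, 0, 0]
    - [0, 0, 0]
  dr:
    - [0, 0, 0]
    - [0, 0, 0]
    - [0, 0, 0]
    - [0, 0, 0]
    - [0, 0, 0]
    - [0, 0, 0]
    - [0, 0, 0]
    - [0, 0, 0]
    - [0, 0, 0]
    - [0, 0, 0]
  hand: [0.02, 0.02, 0.02, 0.02, 0.02, 0.0854, 0.0854, 0.0854, 0.0854, 0.0854]

```text
time: 10.3
position: [0.6576, -0.0158, 0.0923]
ee_rot: [[-0.706, -0.708, -0.001], [-0.708, 0.706, -0.0], [0.001, 0.001, -1.0]]
wrist_force: [0.2, 0.5, 0.3]
gripper_width: 0.085
grasp_force: 0.0
```

```bash
python3 - <<'E'
from h import *
for n in('scene','top'): cv2.imwrite(f'pics/{n}4.png',bot.capture(n))
E
cat > d.py <<'E'
from m import *
cup('cup2',.657,-.0167,0)
a=[cv2.resize(I['scene'][225:305,290:360],(400,457),interpolation=cv2.INTER_CUBIC),cv2.resize(I['top'][205:295,265:345],(400,457),interpolation=cv2.INTER_CUBIC)]
cv2.imwrite('pics/d%s.png'%tag,np.clip((np.hstack(a)/90.)**.6*255,0,255).astype(np.uint8))
E
python3 d.py 4; python3 g.py .657 -.0167 .018
```

```text
cup2 ['top'] [ 0.6753 -0.0099] 0.53
cup2 ['scene'] [ 0.6553 -0.0143] 0.85
cup2 ['top', 'scene'] [ 0.6581 -0.0148] 0.67
10.4 [ 0.6578 -0.0158  0.0926] psi -134.92 J [ 0.28  0.21  0.07 -0.   -1.43 -1.06] 0.08577958546410422 0.0 [ 0.4 -0.3  0.3] Mz [0.01 0.07 0.  ]
tool delta [ 0.0011 -0.0001  0.0746]
```

View pics/d4.png

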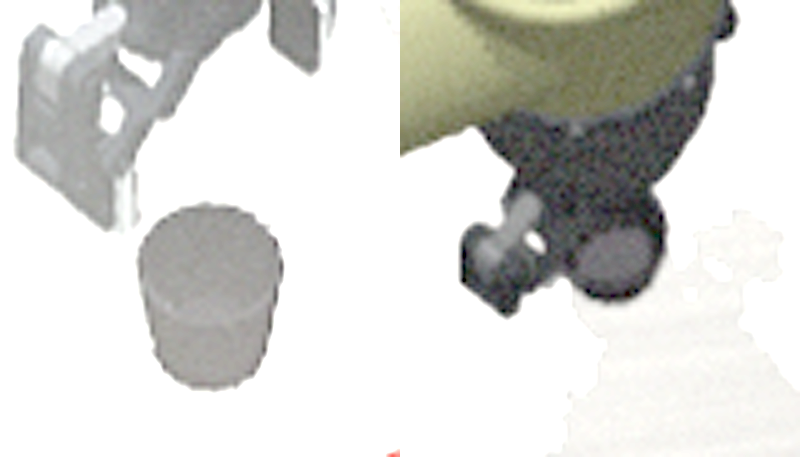

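The enhanced crops show the cup upright and unmoved, with its rim at about (210,265) in the left half. The fingers had closed above the rim. This time I'll descend fully and check before closing.

>>> step_arm:
  delta_pos:
    - [0, 0, 0.02]
    - [0, 0, 0.025]
    - [0, 0, 0.02]
    - [0, 0, 0.009]
    - [0, 0, 0]
    - [0, 0, 0]
    - [0, 0, 0]
    - [0, 0, 0]
    - [0, 0, 0]
    - [0, 0, 0]
  dr:
    - [0, 0, 0]
    - [0, 0, 0]
    - [0, 0, 0]
    - [0, 0, 0]
    - [0, 0, 0]
    - [0, 0, 0]
    - [0, 0, 0]
    - [0, 0, 0]
    - [0, 0, 0]
    - [0, 0, 0]
  hand: [0.0854, 0.0854, 0.0854, 0.0854, 0.0854, 0.0854, 0.0854, 0.0854, 0.0854, 0.0854]

```text
time: 11.4
position: [0.658, -0.0157, 0.0192]
ee_rot: [[-0.706, -0.708, 0.0], [-0.708, 0.706, 0.0], [-0.001, -0.0, -1.0]]
wrist_force: [0.3, -0.2, 0.8]
gripper_width: 0.0853
grasp_force: 0.0
```

```bash
python3 g.py .657 -.0155 .016;  python3 - <<'E'
from h import *
for n in('scene','top'): cv2.imwrite(f'pics/{n}5.png',bot.capture(n))
E
python3 d.py 5
```

```text
11.4 [ 0.658  -0.0157  0.0192] psi -134.92 J [ 0.28  0.24 -0.03 -0.   -1.3  -1.06] 0.08525173190463886 0.0 [ 0.3 -0.2  0.8] Mz [-0.04  0.09 -0.01]
tool delta [0.0005 0.0009 0.0032]
cup2 ['top'] [ 0.6635 -0.0119] 0.48
cup2 ['scene'] [ 0.6516 -0.0152] 0.67
cup2 ['top', 'scene'] [ 0.6576 -0.0151] 0.56
```

View pics/d5.png

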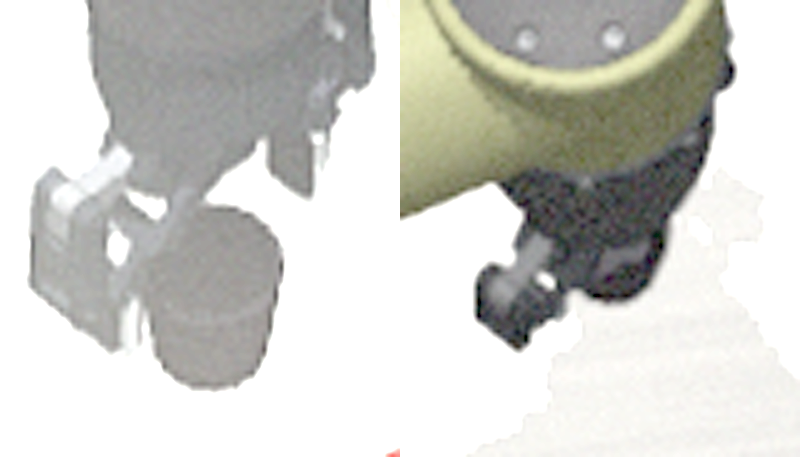

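The fingers straddle the cup at about mid-height. I'll go down 3 mm and close.

>>> step_arm:
  delta_pos:
    - [0, 0, 0.003]
    - [0, 0, 0]
    - [0, 0, 0]
    - [0, 0, 0]
    - [0, 0, 0]
    - [0, 0, 0]
    - [0, 0, 0]
    - [0, 0, 0]
    - [0, 0, 0]
    - [0, 0, 0]
  dr:
    - [0, 0, 0]
    - [0, 0, 0]
    - [0, 0, 0]
    - [0, 0, 0]
    - [0, 0, 0]
    - [0, 0, 0]
    - [0, 0, 0]
    - [0, 0, 0]
    - [0, 0, 0]
    - [0, 0, 0]
  hand: [0.0854, 0.04, 0.04, 0.04, 0.04, 0.04, 0.04, 0.04, 0.04, 0.04]

```text
time: 12.5
position: [0.658, -0.0157, 0.0161]
ee_rot: [[-0.706, -0.708, 0.0], [-0.708, 0.706, 0.0], [-0.0, -0.0, -1.0]]
wrist_force: [-1.0, 1.1, 3.7]
gripper_width: 0.0524
grasp_force: 31.6
```

```bash
python3 g.py .433 .1825 .12
```

```text
12.5 [ 0.658  -0.0157  0.0161] psi -134.92 J [ 0.28  0.25 -0.03  0.   -1.29 -1.06] 0.05241750431753361 31.62031008687336 [-1.   1.1  3.7] Mz [0.22 0.28 0.01]
tool delta [ 0.0184  0.2993 -0.1039]
```

>>> step_arm:
  delta_pos:
    - [0, 0, -0.02]
    - [0, 0, -0.04]
    - [0, 0, -0.044]
    - [0.0026, 0.0428, 0]
    - [0.0026, 0.0428, 0]
    - [0.0026, 0.0428, 0]
    - [0.0026, 0.0428, 0]
    - [0.0026, 0.0428, 0]
    - [0.0026, 0.0428, 0]
    - [0.0026, 0.0425, 0]
  dr:
    - [0, 0, 0]
    - [0, 0, 0]
    - [0, 0, 0]
    - [0, 0, 0]
    - [0, 0, 0]
    - [0, 0, 0]
    - [0, 0, 0]
    - [0, 0, 0]
    - [0, 0, 0]
    - [0, 0, 0]
  hand: [0.04, 0.04, 0.04, 0.04, 0.04, 0.04, 0.04, 0.04, 0.04, 0.04]

```text
time: 13.5
position: [0.4315, 0.1833, 0.1192]
ee_rot: [[-0.706, -0.708, -0.001], [-0.708, 0.706, -0.0], [0.0, 0.0, -1.0]]
wrist_force: [1.3, 1.3, 0.3]
gripper_width: 0.0524
grasp_force: 31.7
```

>>> step_arm:
  delta_pos:
    - [0, 0, 0]
    - [0, 0, 0.02]
    - [0, 0, 0.03]
    - [0, 0, 0.02]
    - [0, 0, 0.01]
    - [0, 0, 0]
    - [0, 0, 0]
    - [0, 0, 0]
    - [0, 0, 0]
    - [0, 0, 0]
  dr:
    - [0, 0, 0]
    - [0, 0, 0]
    - [0, 0, 0]
    - [0, 0, 0]
    - [0, 0, 0]
    - [0, 0, 0]
    - [0, 0, 0]
    - [0, 0, 0]
    - [0, 0, 0]
    - [0, 0, 0]
  hand: [0.04, 0.04, 0.04, 0.04, 0.04, 0.04, 0.04, 0.04, 0.04, 0.04]

```text
time: 14.5
position: [0.4334, 0.183, 0.0405]
ee_rot: [[-0.706, -0.708, 0.001], [-0.708, 0.706, 0.001], [-0.001, 0.0, -1.0]]
wrist_force: [-0.3, 0.1, -0.2]
gripper_width: 0.052
grasp_force: 31.7
```

```bash
python3 g.py .433 .1825 .0222
python3 - <<'E'
from h import *
for n in('scene','top'): cv2.imwrite(f'pics/{n}6.png',bot.capture(n))
E
python3 b.py 6
```

```text
14.5 [0.4334 0.183  0.0405] psi -134.92 J [ 0.83 -0.28 -0.51 -0.   -1.34 -1.61] 0.05201473171303059 31.725954061257653 [-0.3  0.1 -0.2] Mz [ 0.04 -0.02  0.01]
tool delta [ 0.0006 -0.0001  0.0183]
```

View pics/crop6.png

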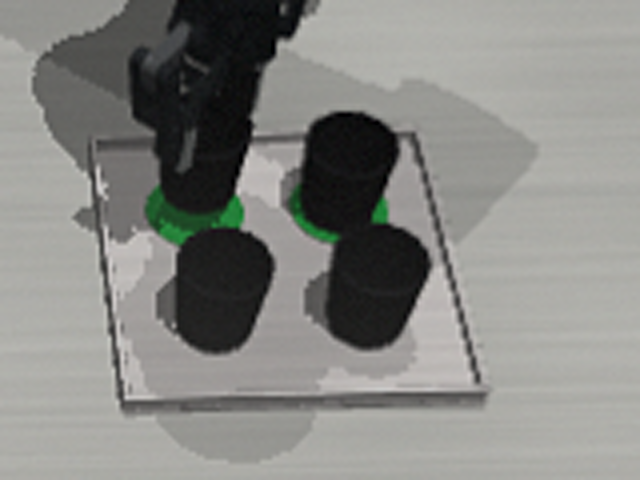

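The first cup (350,170) stands on the right mat, and the second hovers over the left one (195,215). I'll lower and release it.

>>> step_arm:
  delta_pos:
    - [0, 0, 0.009]
    - [0, 0, 0.009]
    - [0, 0, 0]
    - [0, 0, 0]
    - [0, 0, 0]
    - [0, 0, 0]
    - [0, 0, 0]
    - [0, 0, -0.01]
    - [0, 0, -0.03]
    - [0, 0, -0.04]
  dr:
    - [0, 0, 0]
    - [0, 0, 0]
    - [0, 0, 0]
    - [0, 0, 0]
    - [0, 0, 0]
    - [0, 0, 0]
    - [0, 0, 0]
    - [0, 0, 0]
    - [0, 0, 0]
    - [0, 0, 0]
  hand: [0.04, 0.04, 0.04, 0.04, 0.07, 0.07, 0.07, 0.07, 0.07, 0.07]

```text
time: 15.6
position: [0.4321, 0.1818, 0.1017]
ee_rot: [[-0.706, -0.708, -0.003], [-0.708, 0.706, -0.002], [0.003, 0.0, -1.0]]
wrist_force: [0.3, 1.3, 0.7]
gripper_width: 0.0699
grasp_force: 0.0
```

```bash
python3 g.py .4908 -.2665 .23
```

```text
15.6 [0.4321 0.1818 0.1017] psi -134.92 J [ 0.83 -0.31 -0.41 -0.   -1.47 -1.61] 0.06988921785130152 0.0 [0.3 1.3 0.7] Mz [ 0.14 -0.13 -0.03]
tool delta [ 0.2765 -0.3581 -0.1274]
```

>>> step_arm:
  delta_pos:
    - [0, 0, -0.042]
    - [0, 0, -0.042]
    - [0, 0, -0.042]
    - [0.0276, -0.0358, 0]
    - [0.0276, -0.0358, 0]
    - [0.0276, -0.0358, 0]
    - [0.0276, -0.0358, 0]
    - [0.0276, -0.0358, 0]
    - [0.0276, -0.0358, 0]
    - [0.0276, -0.0358, 0]
  dr:
    - [0, 0, 0]
    - [0, 0, 0]
    - [0, 0, 0]
    - [0, 0, 0]
    - [0, 0, 0]
    - [0, 0, 0]
    - [0, 0, 0]
    - [0, 0, 0]
    - [0, 0, 0]
    - [0, 0, 0]
  hand: [0.0854, 0.0854, 0.0854, 0.0854, 0.0854, 0.0854, 0.0854, 0.0854, 0.0854, 0.0854]

```text
time: 16.6
position: [0.4739, -0.1331, 0.229]
ee_rot: [[-0.706, -0.708, 0.001], [-0.708, 0.706, 0.0], [-0.001, -0.001, -1.0]]
wrist_force: [1.2, -0.0, 0.6]
gripper_width: 0.0852
grasp_force: 0.0
```

>>> step_arm:
  delta_pos:
    - [0.0276, -0.0358, 0]
    - [0.0276, -0.0358, 0]
    - [0.0276, -0.0358, 0]
    - [0, 0, 0]
    - [0, 0, 0]
    - [0, 0, 0]
    - [0, 0, 0]
    - [0, 0, 0]
    - [0, 0, 0]
    - [0, 0, 0]
  dr:
    - [0, 0, 0]
    - [0, 0, 0]
    - [0, 0, 0]
    - [0, 0, 0]
    - [0, 0, 0]
    - [0, 0, 0]
    - [0, 0, 0]
    - [0, 0, 0]
    - [0, 0, 0]
    - [0, 0, 0]
  hand: [0.0854, 0.0854, 0.0854, 0.0854, 0.0854, 0.0854, 0.0854, 0.0854, 0.0854, 0.0854]

```text
time: 17.6
position: [0.4918, -0.2651, 0.228]
ee_rot: [[-0.706, -0.709, 0.0], [-0.709, 0.706, 0.0], [-0.0, -0.0, -1.0]]
wrist_force: [-0.3, -0.4, -0.5]
gripper_width: 0.0853
grasp_force: 0.0
```

```bash
python3 g.py .4908 -.2665 .135
python3 - <<'E'
from h import *
for n in('scene','top'): cv2.imwrite(f'pics/{n}7.png',bot.capture(n))
E
cat > e.py <<'E'
from m import *
cup('P1',.433,.2675,.006);cup('P2',.433,.1825,.006)
E
python3 e.py 7
```

```text
17.6 [ 0.4918 -0.2651  0.228 ] psi -134.87 J [-0.14 -0.07  0.02 -0.   -1.66 -0.65] 0.08532249980894573 0.0 [-0.3 -0.4 -0.5] Mz [0.04 0.04 0.03]
tool delta [ 0.0017 -0.0003  0.093 ]
P1 ['top'] [0.4335 0.2656] 0.89
P1 ['scene'] [0.436  0.2683] 0.73
P1 ['top', 'scene'] [0.4336 0.2674] 0.8
P2 ['top'] [0.4324 0.1817] 0.88
P2 ['scene'] [0.4352 0.1834] 0.74
P2 ['top', 'scene'] [0.433  0.1825] 0.8
```

>>> step_arm:
  delta_pos:
    - [0.0017, 0, 0.02]
    - [0, 0, 0.03]
    - [0, 0, 0.025]
    - [0, 0, 0.019]
    - [0, 0, 0]
    - [0, 0, 0]
    - [0, 0, 0]
    - [0, 0, 0]
    - [0, 0, 0]
    - [0, 0, 0]
  dr:
    - [0, 0, 0]
    - [0, 0, 0]
    - [0, 0, 0]
    - [0, 0, 0]
    - [0, 0, 0]
    - [0, 0, 0]
    - [0, 0, 0]
    - [0, 0, 0]
    - [0, 0, 0]
    - [0, 0, 0]
  hand: [0.0854, 0.0854, 0.0854, 0.0854, 0.0854, 0.0854, 0.0854, 0.0854, 0.0854, 0.0854]

```text
time: 18.7
position: [0.4907, -0.2668, 0.1343]
ee_rot: [[-0.706, -0.708, 0.001], [-0.708, 0.706, -0.0], [-0.0, -0.001, -1.0]]
wrist_force: [-0.9, 0.1, -0.0]
gripper_width: 0.0855
grasp_force: 0.0
```

>>> step_arm:
  delta_pos:
    - [0, 0, 0]
    - [0, 0, 0]
    - [0, 0, 0]
    - [0, 0, 0]
    - [0, 0, 0]
    - [0, 0, 0]
    - [0, 0, 0]
    - [0, 0, 0]
    - [0, 0, 0]
    - [0, 0, 0]
  dr:
    - [0, 0, 0]
    - [0, 0, 0]
    - [0, 0, 0]
    - [0, 0, 0]
    - [0, 0, 0]
    - [0, 0, 0]
    - [0, 0, 0]
    - [0, 0, 0]
    - [0, 0, 0]
    - [0, 0, 0]
  hand: [0.04, 0.04, 0.04, 0.04, 0.04, 0.04, 0.04, 0.04, 0.04, 0.04]
  grip_force: 40

```text
time: 19.7
position: [0.4904, -0.2667, 0.1338]
ee_rot: [[-0.706, -0.708, -0.0], [-0.708, 0.706, 0.0], [-0.0, 0.0, -1.0]]
wrist_force: [0.2, 0.0, 0.5]
gripper_width: 0.0401
grasp_force: 0.0
```

```bash
python3 g.py .4908 -.2665 .135
```

```text
19.7 [ 0.4904 -0.2667  0.1338] psi -134.92 J [-0.14 -0.07 -0.15 -0.   -1.49 -0.65] 0.04014216285476633 0.0 [0.2 0.  0.5] Mz [-0.01 -0.   -0.01]
tool delta [-0.0004 -0.0001 -0.0012]
```

Run:
```python
from h import *
a=[]
for n in('scene','top'):
    im=bot.capture(n); cv2.imwrite(f'pics/{n}8.png',im); u,v=proj(n,[.49,-.266,.15]).astype(int)
    a.append(cv2.resize(im[v-50:v+50,u-42:u+42],(400,476),interpolation=cv2.INTER_CUBIC))
cv2.imwrite('pics/c8.png',np.clip((np.hstack(a)/160.)**.6*255,0,255).astype(np.uint8))
```

```text
(no output)
```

View pics/c8.png

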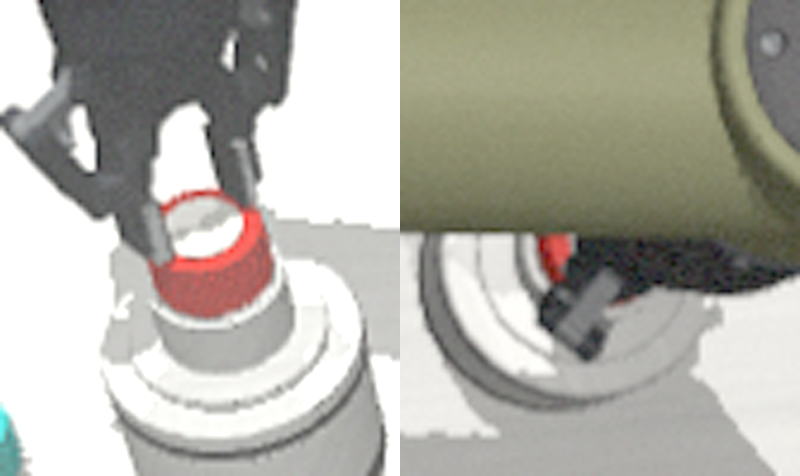

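Run:
```python
from h import *
u,v=proj('scene',[.49,-.266,.15]).astype(int); print('tip px',u-42+np.array([145,165])/4.76,v-50+262/4.76)
for z in (.134,.144,.154,.164,.174): print(z,[proj('scene',[.4904+d,-.2667-d,z]).round(1) for d in(.014,.02)], 'rim',proj('scene',[.516,-.267,z]).round(1))
```

```text
tip px [191.46218487 195.66386555] 186.0420168067227
0.134 [array([197.2, 191.8]), array([194. , 193.9])] rim [203.1 195.7]
0.144 [array([196.2, 188.5]), array([193. , 190.7])] rim [202.2 192.5]
0.154 [array([195.3, 185.2]), array([192. , 187.3])] rim [201.3 189.1]
0.164 [array([194.3, 181.8]), array([191., 184.])] rim [200.4 185.8]
0.174 [array([193.4, 178.4]), array([190. , 180.6])] rim [199.4 182.4]
```

The picture shows the fingertips closed just above the cap's rim, at z about 0.16. The tips sit about 25 mm higher than the TCP at this opening. I'll open, lower 20 mm and close again.

>>> step_arm:
  delta_pos:
    - [0, 0, 0]
    - [0, 0, 0]
    - [0, 0, 0]
    - [0, 0, 0]
    - [0, 0, 0]
    - [0, 0, 0.01]
    - [0, 0, 0.01]
    - [0, 0, 0]
    - [0, 0, 0]
    - [0, 0, 0]
  dr:
    - [0, 0, 0]
    - [0, 0, 0]
    - [0, 0, 0]
    - [0, 0, 0]
    - [0, 0, 0]
    - [0, 0, 0]
    - [0, 0, 0]
    - [0, 0, 0]
    - [0, 0, 0]
    - [0, 0, 0]
  hand: [0.0854, 0.0854, 0.0854, 0.0854, 0.0854, 0.0854, 0.0854, 0.0854, 0.0854, 0.0854]

```text
time: 20.8
position: [0.4906, -0.2669, 0.1141]
ee_rot: [[-0.706, -0.708, 0.0], [-0.708, 0.706, -0.0], [0.0, -0.0, -1.0]]
wrist_force: [-0.2, 0.2, -0.7]
gripper_width: 0.0854
grasp_force: 0.0
```

>>> step_arm:
  delta_pos:
    - [0, 0, 0]
    - [0, 0, 0]
    - [0, 0, 0]
    - [0, 0, 0]
    - [0, 0, 0]
    - [0, 0, 0]
    - [0, 0, 0]
    - [0, 0, 0]
    - [0, 0, 0]
    - [0, 0, 0]
  dr:
    - [0, 0, 0]
    - [0, 0, 0]
    - [0, 0, 0]
    - [0, 0, 0]
    - [0, 0, 0]
    - [0, 0, 0]
    - [0, 0, 0]
    - [0, 0, 0]
    - [0, 0, 0]
    - [0, 0, 0]
  hand: [0.04, 0.04, 0.04, 0.04, 0.04, 0.04, 0.04, 0.04, 0.04, 0.04]
  grip_force: 40

```text
time: 21.8
position: [0.4907, -0.2669, 0.1145]
ee_rot: [[-0.706, -0.708, 0.001], [-0.708, 0.706, -0.0], [-0.0, -0.001, -1.0]]
wrist_force: [-0.3, 1.1, 5.7]
gripper_width: 0.0505
grasp_force: 42.1
```

```bash
python3 g.py .4908 -.2665 .135
```

```text
21.8 [ 0.4907 -0.2669  0.1145] psi -134.91 J [-0.14 -0.06 -0.18  0.   -1.45 -0.65] 0.05046615356664339 42.130887508392334 [-0.3  1.1  5.7] Mz [0.44 0.21 0.08]
tool delta [-0.0003  0.0002 -0.0205]
```

>>> step_arm:
  delta_pos:
    - [0, 0, 0]
    - [0, 0, 0]
    - [0, 0, 0]
    - [0, 0, 0]
    - [0, 0, 0]
    - [0, 0, 0]
    - [0, 0, 0]
    - [0, 0, 0]
    - [0, 0, 0]
    - [0, 0, 0]
  dr:
    - [0, 0, 0.04]
    - [0, 0, 0.04]
    - [0, 0, 0.04]
    - [0, 0, 0.04]
    - [0, 0, 0.04]
    - [0, 0, 0]
    - [0, 0, 0]
    - [0, 0, 0]
    - [0, 0, 0]
    - [0, 0, 0]
  hand: [0.04, 0.04, 0.04, 0.04, 0.04, 0.04, 0.04, 0.04, 0.04, 0.04]

```text
time: 22.8
position: [0.4909, -0.2666, 0.1145]
ee_rot: [[-0.833, -0.554, 0.001], [-0.554, 0.833, 0.0], [-0.001, -0.001, -1.0]]
wrist_force: [0.0, 2.4, 6.6]
gripper_width: 0.0506
grasp_force: 42.3
```

```bash
python3 g.py
```

```text
22.8 [ 0.4909 -0.2666  0.1145] psi -146.37 J [-0.14 -0.06 -0.18 -0.   -1.45 -0.85] 0.050632708653836005 42.30336248874664 [0.  2.4 6.6] Mz [0.76 0.17 0.01]
```

There's no torque at 11.5°, so this is the opening direction. I'll continue to 60°.

>>> step_arm:
  delta_pos:
    - [0, 0, 0]
    - [0, 0, 0]
    - [0, 0, 0]
    - [0, 0, 0]
    - [0, 0, 0]
    - [0, 0, 0]
    - [0, 0, 0]
    - [0, 0, 0]
    - [0, 0, 0]
    - [0, 0, 0]
  dr:
    - [0, 0, 0.105]
    - [0, 0, 0.106]
    - [0, 0, 0.106]
    - [0, 0, 0.106]
    - [0, 0, 0.106]
    - [0, 0, 0.106]
    - [0, 0, 0.106]
    - [0, 0, 0.106]
    - [0, 0, 0]
    - [0, 0, 0]
  hand: [0.04, 0.04, 0.04, 0.04, 0.04, 0.04, 0.04, 0.04, 0.04, 0.04]

```text
time: 23.8
position: [0.4911, -0.2656, 0.1145]
ee_rot: [[-0.967, 0.257, 0.002], [0.257, 0.967, 0.001], [-0.001, 0.002, -1.0]]
wrist_force: [-0.5, 5.8, 5.7]
gripper_width: 0.0501
grasp_force: 42.4
```

```bash
python3 g.py
```

```text
23.8 [ 0.4911 -0.2656  0.1145] psi 165.14 J [-0.14 -0.06 -0.18 -0.   -1.45 -1.69] 0.050090330538427236 42.441866397857666 [-0.5  5.8  5.7] Mz [2.18 0.21 0.06]
```

>>> step_arm:
  delta_pos:
    - [0, 0, -0.002]
    - [0, 0, -0.003]
    - [0, 0, -0.003]
    - [0, 0, 0]
    - [0, 0, 0]
    - [0, 0, 0]
    - [0, 0, 0]
    - [0, 0, 0]
    - [0, 0, 0]
    - [0, 0, 0]
  dr:
    - [0, 0, 0]
    - [0, 0, 0]
    - [0, 0, 0]
    - [0, 0, 0]
    - [0, 0, 0]
    - [0, 0, 0]
    - [0, 0, 0]
    - [0, 0, 0]
    - [0, 0, 0]
    - [0, 0, 0]
  hand: [0.04, 0.04, 0.04, 0.04, 0.04, 0.04, 0.04, 0.04, 0.04, 0.04]

```text
time: 24.8
position: [0.4903, -0.2666, 0.1216]
ee_rot: [[-0.966, 0.257, -0.0], [0.257, 0.966, 0.0], [0.001, 0.0, -1.0]]
wrist_force: [-1.0, 3.1, -1.3]
gripper_width: 0.0504
grasp_force: 42.0
```

```bash
python3 g.py
```

```text
24.8 [ 0.4903 -0.2666  0.1216] psi 165.09 J [-0.14 -0.06 -0.17 -0.   -1.47 -1.69] 0.05042034574163289 41.96164011955261 [-1.   3.1 -1.3] Mz [ 1.17  0.75 -0.  ]
```

>>> step_arm:
  delta_pos:
    - [0, 0, -0.008]
    - [0, 0, -0.012]
    - [0, 0, -0.015]
    - [0, 0, -0.018]
    - [0, 0, -0.018]
    - [0, 0, -0.014]
    - [0, 0, -0.008]
    - [0, 0, 0]
    - [0, 0, 0]
    - [0, 0, 0]
  dr:
    - [0, 0, 0]
    - [0, 0, 0]
    - [0, 0, 0]
    - [0, 0, 0]
    - [0, 0, 0]
    - [0, 0, 0]
    - [0, 0, 0]
    - [0, 0, 0]
    - [0, 0, 0]
    - [0, 0, 0]
  hand: [0.04, 0.04, 0.04, 0.04, 0.04, 0.04, 0.04, 0.04, 0.04, 0.04]

```text
time: 25.8
position: [0.4901, -0.2666, 0.2137]
ee_rot: [[-0.966, 0.257, -0.002], [0.257, 0.966, 0.001], [0.002, 0.0, -1.0]]
wrist_force: [-0.5, 0.2, -1.4]
gripper_width: 0.0504
grasp_force: 42.0
```

```bash
python3 g.py .4905 -.2665 .215
python3 - <<'E'
from h import *
for n in('scene','top'): cv2.imwrite(f'pics/{n}9.png',bot.capture(n))
im=cv2.imread('pics/scene9.png'); u,v=proj('scene',[.49,-.266,.18]).astype(int)
a=[im[v-60:v+60,u-50:u+50],im[150:270,380:480]]
cv2.imwrite('pics/c9.png',np.clip((np.hstack([cv2.resize(x,(400,480),interpolation=cv2.INTER_CUBIC) for x in a])/160.)**.6*255,0,255).astype(np.uint8))
E
python3 e.py 9
```

```text
25.8 [ 0.4901 -0.2666  0.2137] psi 165.09 J [-0.14 -0.07 -0.   -0.   -1.64 -1.69] 0.05039862601077076 42.01732277870178 [-0.5  0.2 -1.4] Mz [-0.04 -0.01  0.  ]
tool delta [-0.0003  0.0002 -0.0013]
P1 ['top'] [0.4335 0.2656] 0.89
P1 ['scene'] [0.436  0.2683] 0.73
P1 ['top', 'scene'] [0.4336 0.2674] 0.8
P2 ['top'] [0.4322 0.1806] 0.88
P2 ['scene'] [0.4352 0.1834] 0.74
P2 ['top', 'scene'] [0.433  0.1825] 0.8
```

View pics/c9.png

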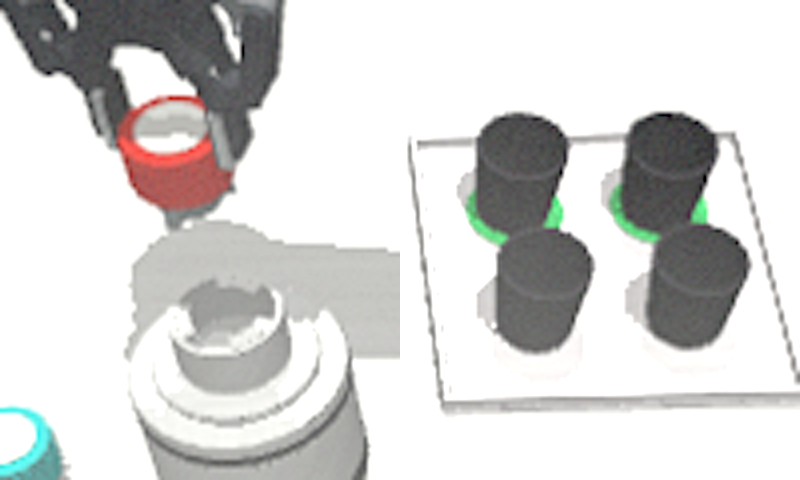

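The crops show the red cap held level above the open mouth (cap at about (180,150), mouth at about (235,315)) and all four cups standing on the tray. The cap is about 100 mm up.

```bash
python3 -c "
from workcell import bot
print(bot.close_job())"
```

```text
the job is handed in; nothing more can be done
None
```

I've handed in the job: both loose cups stand upright on the green mats, measured within about 3 mm of centre. The red cap is off and held level about 10 cm above the open canister mouth. No verdict came back when I handed it in.

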